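# Isolate the jukebox bench and pile the magazine segment

### The arm

A 6-joint arm with a two-finger parallel gripper is mounted at the origin on the work surface. World frame = base frame: x ahead of the robot, y to its left, z up, the work surface at z = 0. Lengths are in m, angles in degrees, forces in N, time in s.
With the tool pointing down it reaches from about 0.35 to 0.725 m from the base axis. Payload 4.3 kg.
Tool frame: the origin (TCP) lies at the centre of the arm's flange, where the gripper is bolted on; the fingertips stand 173 mm ahead of it and the grasp point (between the pads) lies 155 mm ahead of it (env.tips_ahead is the z of the fingertips in the tool frame, in m); z points along the fingers, y is the line along which they close (so a half turn about z gives the same grasp; the last joint's range is limited). The gripper opens to 85 mm and grips with 20 to 120 N. Pads are 22 mm wide; open, the fingers measure 114 mm over their backs; the gripper's body (76 mm by 85 mm) begins 54 mm behind the grasp point. The pads swing forward as they close: fully open they stand 13 mm farther back than shut.
Start: joints at [62.321, 21.618, 4.641, 73.018, 0, 83.68], TCP at [0.209, 0.536, 0.405] pointing down, gripper open.
Joint ranges: [-156.06, 156.06], [-48.1, 94.91], [-58.44, 69.94], [-101.28, 121.22], [-78.64, 73.56], [-180, 180]. Speed limits (degrees/s): [147.25, 147.25, 180, 180, 180, 180].

### API

Orientations are given as a 3x3 rotation matrix whose columns are the frame's x, y, z axes.
In Python, from workcell import readout, get_image, camera_model, env gives the robot as it stands.
- The arm moves only by the tool move_arm, never from a script. Its argument "moves" is a list of rows, each a list of 4 numbers: the shift along the tool's x, y, z in m, then the turn about the tool's z in degrees. In form: [[x, y, z, turn], ...]. A call has 1 to 5 rows; each row is the pose to reach, as a shift and turn from the pose commanded when the call began, along the tool's axes at that moment; what a row does not reach only later rows make up. A row lasts 1/8 s, in which the tool goes at most 62.5 mm and 10.7 degrees, less where a joint would pass 70% of its speed; a pose out of reach is approached as far as the arm can. A call with a gripper value outside its range is refused whole. "fingers" is the finger opening in m, from 0 to 0.0854, set as the call begins (left out, the last holds). The fingers move at their own pace and stop on an object; "force" is the grip in N (left out, the last holds). Time passes only in rows, so rows that repeat a pose let the fingers close. It gives the time, the measured TCP pose, the force, the opening and the grip force at its end, in the units of the state.
- readout.sense(): the state, without advancing time (a new reading comes with each control period).
- get_image(name): name is "scene" or "side" or "wrist"; returns the picture (384x512x3 uint8, red, green, blue); there is no depth.
- camera_model(name): a dict with "camera_matrix" (3x3 intrinsics, pixels), "rvec" (rotation vector, rad) and "tvec" (3), from world to camera coordinates, as OpenCV has them. Camera axes: x right, y down, z forward; pixel columns grow to the right and rows downward; lengths in m; the calibration is good to about 2 mm. A picture is of the moment at which its call begins: read the wrist's pose just before it. camera_model takes no time and is no camera call; for the wrist camera it gives the pose at the moment of the call.
- env.close_job(): hands the job in; it is judged then, once.
The state is a dict: "clock": time; "qpos": joint angles; "dq": joint speeds; "joint_torque": joint torques, N m; "eef_pos": TCP position; "tcp_rot": TCP orientation; "wrist_force": force on the tool from outside, world axes, zero at the start; "torque": the same for the moment, N m; "finger_gap": finger opening in m; "gripper_force": force on a finger pad.
Only numpy, scipy, OpenCV 4.12 (cv2) and the standard library are available. Lean on these libraries where they do the work, as an engineer would, in place of code of your own. Each camera call takes 0.05 s, during which the arm holds its last target. There are 200 camera calls.

### The job

Switch the bench supply off: turn the rotary isolator handle clockwise (seen from above) to its middle bleed detent and leave it there hands off for at least half a second, then take it again and turn it further clockwise to the last detent (off) and let go. After that pile the loose steel record magazine segment squarely on the pile of two, comb teeth on the same side, and let go of it.

Things in the scene. Friction and masses are not known exactly. Their poses are not given: they have to be found in the camera images.
- isolator: rotary isolator fixed to the bench: black base 110 x 110 mm, 40 mm high, aluminium dial on top; origin at the centre of its underside, z up. Dial marks 44 mm from the axis, 3 mm high: one stud at its +y (on, start), two studs at +x (bleed, middle), a 22 mm bar at -y (off, last). A pipe stub sticks out at +x to 90 mm from the axis.
- iso_handle (a joint): handle angle, rad, growing clockwise seen from above: 0 = on (nose at the one stud), 1.57 = bleed (two studs), 3.14 = off (bar), with stops at both ends. A cam pulls it into the nearest of these three detents; the ridges between lie at about 0.79 and 2.36 and take up to about 0.3 N m.
- iso_grip (a point): on the handle's upright turning axis, at grip height, 71 mm above the bench; turns with the handle, x along its nose, z up. The handle is a bar 18 mm thick (y), 44 mm long (x -22 to +22 mm), top 85 mm above the bench, with a 10 mm thick nose on to x = +39 mm; below it a round collar, 48 mm diameter, top 53 mm above the bench.
- seg_new: the loose segment to be piled, lying alone on the bench between the isolator and the pile: flat steel comb bar, 120 mm (x) by 50 mm (y) by 14 mm, 0.3 kg; solid back from y = -25 to +9 mm, then eight teeth 9 mm wide to y = +25 mm, gaps 5.6 mm; origin at the centre of the underside, z up
- seg_new_comb (a point): on the loose segment: middle of the line of tooth tips (y = +25 mm), at the top face (14 mm above its underside)
- seg_mid: upper segment of the pile of two, its underside 14 mm and its top face 28 mm above the bench: flat steel comb bar, 120 mm (x) by 50 mm (y) by 14 mm, 0.3 kg; solid back from y = -25 to +9 mm, then eight teeth 9 mm wide to y = +25 mm, gaps 5.6 mm; origin at the centre of the underside, z up
- seg_mid_comb (a point): on the upper segment of the pile: middle of the line of tooth tips (y = +25 mm), at its top face
- seg_low: lower segment of the pile, on the bench: flat steel comb bar, 120 mm (x) by 50 mm (y) by 14 mm, 0.3 kg; solid back from y = -25 to +9 mm, then eight teeth 9 mm wide to y = +25 mm, gaps 5.6 mm; origin at the centre of the underside, z up
- pull: bystander: chrome cabinet handle, 106 mm long (its x), 33 mm high, standing on its two feet; origin at the centre between the feet
- tube_base: bystander: green bakelite tube base, 36 mm diameter, 36 mm high; origin at the centre of its underside
- heat_sink: bystander: copper heat sink, 56 x 50 x 30 mm with six fins; origin at the centre of its underside

How it is judged:
By the outcome, as a careful person would: the job done as asked, in the order asked, and still so for the second after the job is handed in, with the robot touching nothing.
It also fails if it takes over 67 s, if anything falls off the work surface, if the arm or the gripper's body presses on something with over 40 N, if the wrist force passes 120 N, or if a joint passes its speed limit or range.

## Working session

There is one attempt and no reset: what is moved stays moved. The work goes in short steps, Python scripts to look and compute and a tool call to move; the robot and the scene stay as the last step left them, time stands still between calls to the robot, and variables do not carry over. Pictures are saved under pics/ and viewed, at most 10 in all, crops included, and the job is handed in when it is done.

Besides the shell and the picture viewer there is one more tool, called in YAML: its name, and indented under it one key for each argument. move_arm: Moves the arm, as the interface text tells. Its arguments: {"type":"object","properties":{"moves":{"type":"array"},"fingers":{"type":"number"},"force":{"type":"number"}},"required":["moves"]}

```bash
mkdir -p pics; ls
python3 - <<'E'
from workcell import readout,get_image,camera_model,env
import cv2,numpy as np
s=readout.sense();print(s['clock'],s['eef_pos'],s['tcp_rot'])
ims=[]
for n in("scene","side","wrist"):
    m=camera_model(n);im=get_image(n);cv2.imwrite(f"pics/{n}0.png",im[:,:,::-1])
    R=cv2.Rodrigues(np.array(m['rvec']))[0];print(n,m['camera_matrix'],(-R.T@np.array(m['tvec']).ravel()).round(3),R[2].round(2))
E
```

```text
pics
0.0 [0.20926668 0.53524977 0.40374472] [[-9.31321547e-01  3.64196690e-01 -9.72874292e-04]
 [ 3.64197906e-01  9.31319818e-01 -1.81152273e-03]
 [ 2.46306527e-04 -2.04142893e-03 -9.99997886e-01]]
scene [[353.1046483    0.         249.23063494]
 [  0.         353.1046483  188.43437707]
 [  0.           0.           1.        ]] [1.139 0.477 0.57 ] [-0.61 -0.54 -0.58]
side [[449.88829171   0.         257.17675861]
 [  0.         449.88829171 179.38815081]
 [  0.           0.           1.        ]] [ 0.121 -0.66   0.761] [ 0.46  0.63 -0.63]
wrist [[281.28883023   0.         254.84367502]
 [  0.         281.28883023 190.82977359]
 [  0.           0.           1.        ]] [0.137 0.564 0.373] [ 0.28 -0.11 -0.95]
```

View pics/scene0.png

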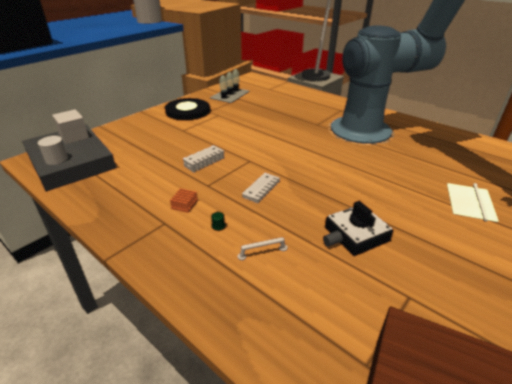

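View pics/side0.png

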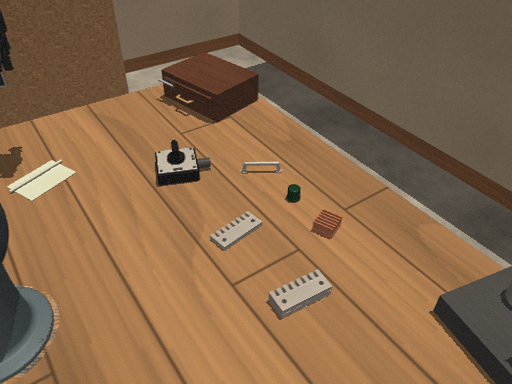

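View pics/wrist0.png

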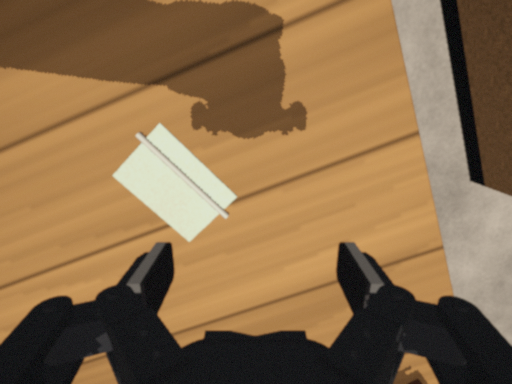

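Scene view: isolator at (360,228), loose segment at (262,187), pile at (204,157). Side view: the same three at (177,162), (236,230) and (300,293), with the teeth up-left in both combs. The wrist view shows only a note and pen on the bench.

```bash
cat > h.py <<'E'
from workcell import readout,get_image,camera_model,env
import cv2,numpy as np
def ray(m,px,z):
    R=cv2.Rodrigues(np.array(m['rvec'],float))[0];t=np.array(m['tvec'],float).ravel()
    px=np.atleast_2d(np.array(px,float))
    d=(np.linalg.inv(m['camera_matrix'])@np.c_[px,np.ones(len(px))].T).T@R
    c=-R.T@t
    return (c+d*((z-c[2])/d[:,2])[:,None])[:,:2]
def proj(m,P):
    return cv2.projectPoints(np.array(P,float).reshape(-1,3),np.array(m['rvec'],float),np.array(m['tvec'],float),np.array(m['camera_matrix']),None)[0].reshape(-1,2)
E
python3 - <<'E'
from h import *
for n,P in dict(scene=[(360,228,.04),(262,187,.014),(204,157,.028)],side=[(177,162,.04),(236,230,.014),(300,293,.028),(262,167,.02),(294,193,.02),(327,223,.02)]).items():
    m=camera_model(n)
    for u,v,z in P: print(n,ray(m,(u,v),z).round(3))
s=readout.sense();R=s['tcp_rot']
m=camera_model('wrist');Rc=cv2.Rodrigues(np.array(m['rvec']))[0];c=-Rc.T@np.array(m['tvec']).ravel()
print((R.T@(c-s['eef_pos'])).round(4),(R.T@Rc.T).round(3))
im=cv2.imread('pics/side0.png')[120:330,130:360];cv2.imwrite('pics/sidecrop.png',cv2.resize(im,None,fx=3,fy=2.8,interpolation=cv2.INTER_CUBIC))
E
```

```text
scene [[0.536 0.269]]
scene [[ 0.53 -0.02]]
scene [[ 0.54 -0.24]]
side [[0.513 0.24 ]]
side [[ 0.519 -0.038]]
side [[ 0.521 -0.266]]
side [[0.704 0.118]]
side [[ 0.708 -0.015]]
side [[ 0.705 -0.143]]
[0.0782 0.0006 0.0304] [[ 0.    -0.953 -0.302]
 [ 1.     0.001 -0.   ]
 [ 0.001 -0.302  0.953]]
```

View pics/sidecrop.png

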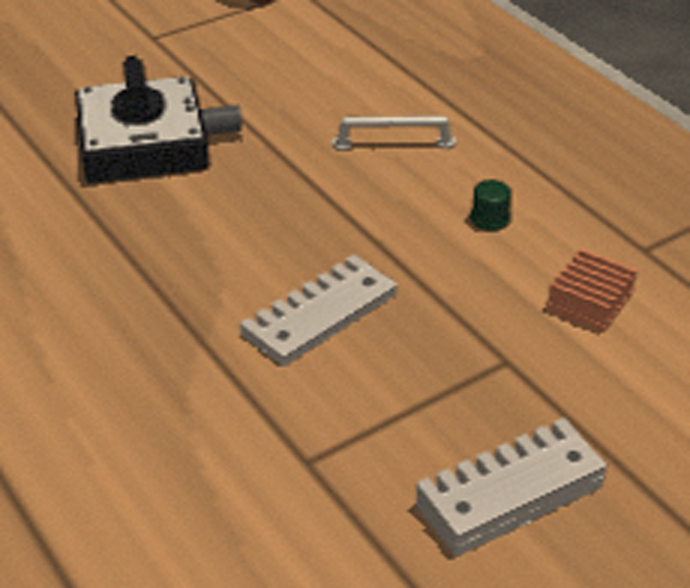

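Side crop: the stub points right and the handle nose points away, at the one stud. The bar mark is on the near side. Comb teeth face up-left on both the loose segment and the pile. I'll bring the wrist camera over the isolator.

move_arm:
  moves:
    - [-0.057, -0.023, 0, -10]
    - [-0.114, -0.046, 0, -20]
    - [-0.171, -0.069, 0, -30]
    - [-0.228, -0.092, 0, -40]
    - [-0.285, -0.115, 0, -50]
  fingers: 0.0854
  force: 60

```text
clock: 0.78
eef_pos: [0.4208, 0.3361, 0.4045]
tcp_rot: [[-0.887, -0.461, -0.0], [-0.461, 0.887, 0.0], [0.0, 0.0, -1.0]]
wrist_force: [1.6, 0.4, -0.6]
finger_gap: 0.0851
gripper_force: 0.0
```

Run:
```python
from h import *
s=readout.sense();R=s['tcp_rot'];print(s['clock'],s['eef_pos'],np.degrees(np.arctan2(R[1,0],R[0,0])),s['qpos'])
print((R.T@(np.array([.513,.25,.404])-s['eef_pos'])).round(3))
```

```text
0.775 [0.42080954 0.33613536 0.40450715] -152.54793873801466 [ 3.18651706e+01  1.73416621e+01 -1.50006595e+00  7.11708697e+01
  9.45047065e-03  4.41310926e+00]
[-0.042 -0.119  0.   ]
```

move_arm:
  moves:
    - [-0.02, -0.058, 0.02, -10]
    - [-0.04, -0.116, 0.04, -20]
    - [-0.04, -0.116, 0.04, -26]
    - [-0.04, -0.116, 0.04, -26]

```text
clock: 1.27
eef_pos: [0.5086, 0.2518, 0.3639]
tcp_rot: [[-0.602, -0.798, -0.002], [-0.798, 0.602, -0.0], [0.001, 0.001, -1.0]]
wrist_force: [-0.5, 0.5, 1.1]
finger_gap: 0.0854
gripper_force: 0.0
```

Run:
```python
from h import *
s=readout.sense();m=camera_model('wrist');im=get_image('wrist');cv2.imwrite('pics/w1.png',im[:,:,::-1])
import pickle;pickle.dump((m,s),open('w1.pkl','wb'));R=s['tcp_rot'];print(s['clock'],s['eef_pos'],np.degrees(np.arctan2(R[1,0],R[0,0])))
```

```text
1.275 [0.5086113  0.25176306 0.36390814] -127.04528276736959
```

View pics/w1.png

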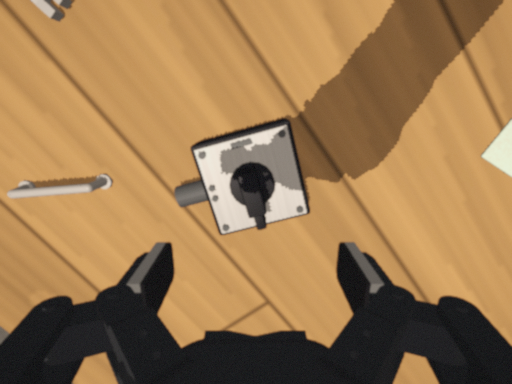

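Wrist view: the dial plate is centred near (250,178), with the two studs at left (213,193), the bar at the top (238,148) and the nose pointing down (262,225). The stub is at (190,194).

Run:
```python
from h import *
import pickle
m,s=pickle.load(open('w1.pkl','rb'));im=cv2.imread('pics/w1.png');hsv=cv2.cvtColor(im,cv2.COLOR_BGR2HSV)
mk=((hsv[:,:,1]<70)&(hsv[:,:,2]>90)).astype(np.uint8);mk[:100]=0;mk[245:]=0;mk[:,:185]=0;mk[:,320:]=0
mk=cv2.morphologyEx(mk,cv2.MORPH_OPEN,np.ones((3,3)))
n,l,st,_=cv2.connectedComponentsWithStats(mk);k=1+st[1:,4].argmax();print(st[k])
h=cv2.convexHull(np.argwhere(l==k)[:,::-1].astype(np.int32))[:,0]
P=ray(m,h,.0405).astype(np.float32);r=cv2.minAreaRect(P);print('plate',r, cv2.boxPoints(r))
print('px',proj(m,[[*r[0],.0405]]))
# dark handle points (top z .085): 
dk=((hsv[:,:,2]<60)).astype(np.uint8);q=np.zeros_like(dk);cv2.fillConvexPoly(q,cv2.convexHull(np.argwhere(l==k)[:,::-1].astype(np.int32)),1)
q=cv2.erode(q,np.ones((5,5)));ys=np.argwhere((dk&q)>0)[:,::-1];
print('nose tip est',ray(m,[(262,228)],.08))
for p in [(238,148),(212,188),(214,198)]: print(p,ray(m,[p],.042))
x0,y0=185,105
cv2.imwrite('pics/w1c.png',cv2.resize(im[y0:y0+145,x0:x0+145],None,fx=4,fy=4,interpolation=cv2.INTER_CUBIC))
```

```text
[ 193  125  115  109 6741]
plate ((0.5134212970733643, 0.2549530863761902), (0.10192845016717911, 0.10229205340147018), 68.13581848144531) [[0.44697478 0.22670193]
 [0.54190886 0.18860759]
 [0.57986784 0.28320426]
 [0.48493373 0.3212986 ]]
px [[251.75357016 182.08447699]]
nose tip est [[0.52679392 0.28986224]]
(238, 148) [[0.50233919 0.2167979 ]]
(212, 188) [[0.55155228 0.23397627]]
(214, 198) [[0.55711814 0.24412279]]
```

View pics/w1c.png

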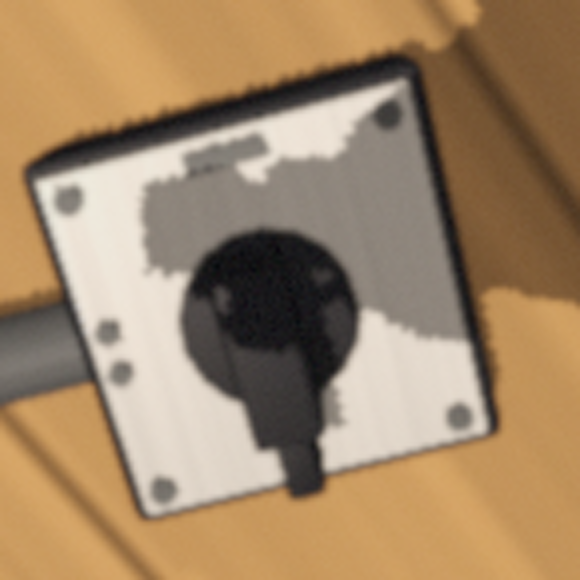

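Crop: the bar is at top-left, the two studs are on the left, and the nose points at the down side, which is isolator +y. The measured axis yaw is 68.1° and the centre is (0.5134, 0.2550). Now I'll align and descend.

move_arm:
  moves:
    - [-0.0055, -0.002, 0.03, -10]
    - [-0.0055, -0.002, 0.06, -15.2]
    - [-0.0055, -0.002, 0.09, -15.2]
    - [-0.0055, -0.002, 0.12, -15.2]
    - [-0.0055, -0.002, 0.134, -15.2]

```text
clock: 1.95
eef_pos: [0.5119, 0.2565, 0.2295]
tcp_rot: [[-0.369, -0.93, -0.002], [-0.93, 0.369, -0.001], [0.001, 0.002, -1.0]]
wrist_force: [-0.4, 0.5, -0.0]
finger_gap: 0.0856
gripper_force: 0.0
```

move_arm:
  moves:
    - [0, 0, 0, 0]
    - [0, 0, 0, 0]
    - [0, 0, 0, 0]
    - [0, 0, 0, 0]
    - [0, 0, 0, 0]
  fingers: 0.01
  force: 50

```text
clock: 2.58
eef_pos: [0.5142, 0.2558, 0.232]
tcp_rot: [[-0.37, -0.929, 0.003], [-0.929, 0.37, 0.0], [-0.002, -0.003, -1.0]]
wrist_force: [2.2, -1.5, 6.2]
finger_gap: 0.0174
gripper_force: 52.9
```

move_arm:
  moves:
    - [0, 0, 0, 9]
    - [0, 0, 0, 18]
    - [0, 0, 0, 27]
    - [0, 0, 0, 36]
    - [0, 0, 0, 45]

```text
clock: 3.2
eef_pos: [0.5146, 0.2555, 0.232]
tcp_rot: [[-0.92, -0.391, 0.004], [-0.391, 0.92, -0.001], [-0.004, -0.003, -1.0]]
wrist_force: [3.7, -3.6, 5.3]
finger_gap: 0.0171
gripper_force: 52.8
```

move_arm:
  moves:
    - [0, 0, 0, 9]
    - [0, 0, 0, 18]
    - [0, 0, 0, 27]
    - [0, 0, 0, 36]
    - [0, 0, 0, 45]

```text
clock: 3.82
eef_pos: [0.5147, 0.2549, 0.232]
tcp_rot: [[-0.927, 0.375, 0.004], [0.375, 0.927, -0.003], [-0.005, -0.001, -1.0]]
wrist_force: [2.6, -5.8, 5.1]
finger_gap: 0.0172
gripper_force: 52.9
```

move_arm:
  moves:
    - [0, 0, 0, 0]
    - [0, 0, 0, 0]

```text
clock: 4.08
eef_pos: [0.5146, 0.2548, 0.232]
tcp_rot: [[-0.929, 0.371, 0.004], [0.371, 0.929, -0.003], [-0.005, -0.001, -1.0]]
wrist_force: [3.1, -6.1, 5.7]
finger_gap: 0.017
gripper_force: 53.0
```

move_arm:
  moves:
    - [0, 0, 0, 0]
    - [0, 0, 0, 0]
    - [0, 0, 0, 0]
    - [0, 0, -0.03, 0]
    - [0, 0, -0.06, 0]
  fingers: 0.0854

```text
clock: 4.7
eef_pos: [0.5127, 0.2559, 0.2907]
tcp_rot: [[-0.929, 0.369, -0.002], [0.369, 0.929, -0.0], [0.002, -0.001, -1.0]]
wrist_force: [-0.1, 0.0, 0.5]
finger_gap: 0.085
gripper_force: 0.0
```

move_arm:
  moves:
    - [0, 0, -0.03, 0]
    - [0, 0, -0.03, 0]
    - [0, 0, -0.03, 0]
    - [0, 0, -0.03, 0]
    - [0, 0, -0.03, 0]

```text
clock: 5.32
eef_pos: [0.5128, 0.2556, 0.3196]
tcp_rot: [[-0.929, 0.369, -0.002], [0.369, 0.929, -0.001], [0.002, -0.001, -1.0]]
wrist_force: [-0.0, -0.3, 0.5]
finger_gap: 0.0855
gripper_force: 0.0
```

Run:
```python
from h import *
s=readout.sense();m=camera_model('wrist');im=get_image('wrist');a=get_image('side')
cv2.imwrite('pics/w2.png',np.hstack([cv2.resize(im,(400,300)),cv2.resize(a[110:230,120:280],(400,300))])[:,:,::-1])
print(s['clock'],s['eef_pos'],s['wrist_force'])
```

```text
5.325 [0.51279674 0.25564524 0.31955257] [-0.00991053 -0.33748193  0.50527532]
```

View pics/w2.png

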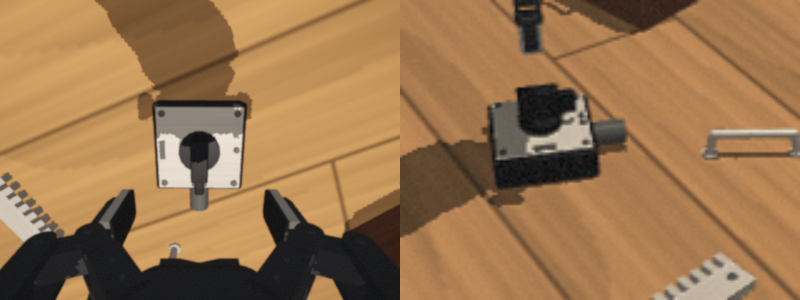

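Both views show the nose over the stub and the two studs, so the handle is in the bleed detent with nothing touching it. Now I'll regrip and turn to off.

move_arm:
  moves:
    - [-0.0015, 0, 0.03, 0]
    - [-0.0015, 0, 0.06, 0]
    - [-0.0015, 0, 0.087, 0]
    - [-0.0015, 0, 0.087, 0]

```text
clock: 5.92
eef_pos: [0.5132, 0.2547, 0.2314]
tcp_rot: [[-0.929, 0.369, -0.005], [0.369, 0.929, -0.002], [0.004, -0.004, -1.0]]
wrist_force: [-0.2, -1.0, 0.1]
finger_gap: 0.0856
gripper_force: 0.0
```

move_arm:
  moves:
    - [0, 0, 0, 0]
    - [0, 0, 0, 0]
    - [0, 0, 0, 0]
    - [0, 0, 0, 0]
    - [0, 0, 0, 0]
  fingers: 0.01

```text
clock: 6.55
eef_pos: [0.5147, 0.2548, 0.2347]
tcp_rot: [[-0.929, 0.37, 0.001], [0.37, 0.929, -0.001], [-0.001, -0.001, -1.0]]
wrist_force: [-0.5, -3.2, 4.9]
finger_gap: 0.017
gripper_force: 49.7
```

move_arm:
  moves:
    - [0, 0, 0, 9]
    - [0, 0, 0, 18]
    - [0, 0, 0, 27]
    - [0, 0, 0, 36]
    - [0, 0, 0, 45]

```text
clock: 7.18
eef_pos: [0.5145, 0.2546, 0.2347]
tcp_rot: [[-0.391, 0.92, 0.001], [0.92, 0.391, -0.002], [-0.002, -0.0, -1.0]]
wrist_force: [-2.1, -4.4, 7.2]
finger_gap: 0.0173
gripper_force: 49.8
```

move_arm:
  moves:
    - [0, 0, 0, 9]
    - [0, 0, 0, 18]
    - [0, 0, 0, 27]
    - [0, 0, 0, 36]
    - [0, 0, 0, 44]

```text
clock: 7.8
eef_pos: [0.5142, 0.2546, 0.2347]
tcp_rot: [[0.358, 0.934, -0.0], [0.934, -0.358, -0.002], [-0.002, 0.001, -1.0]]
wrist_force: [-3.6, -4.4, 6.6]
finger_gap: 0.0172
gripper_force: 50.0
```

move_arm:
  moves:
    - [0, 0, 0, 0]
    - [0, 0, 0, 0]

```text
clock: 8.05
eef_pos: [0.5142, 0.2546, 0.2347]
tcp_rot: [[0.354, 0.935, -0.0], [0.935, -0.354, -0.002], [-0.002, 0.001, -1.0]]
wrist_force: [-3.0, -3.6, 8.5]
finger_gap: 0.0171
gripper_force: 50.0
```

move_arm:
  moves:
    - [0, 0, 0, 0]
    - [0, 0, 0, 0]
    - [0, 0, 0, 0]
    - [0, 0, -0.04, 0]
    - [0, 0, -0.09, 0]
  fingers: 0.0854

```text
clock: 8.68
eef_pos: [0.5139, 0.2551, 0.3233]
tcp_rot: [[0.353, 0.936, -0.003], [0.936, -0.353, -0.001], [-0.002, -0.003, -1.0]]
wrist_force: [0.7, 0.9, -0.5]
finger_gap: 0.0856
gripper_force: 0.0
```

Run:
```python
from h import *
m=camera_model('side');im=get_image('side')
cv2.imwrite('pics/side2.png',im[:,:,::-1]);hsv=cv2.cvtColor(im,cv2.COLOR_RGB2HSV)
mk=((hsv[:,:,1]<60)&(hsv[:,:,2]>110)).astype(np.uint8)
for (u,v),z in (((236,230),.014),((300,293),.028)):
    n,l,st,_=cv2.connectedComponentsWithStats(mk);k=l[v,u];
    P=ray(m,np.argwhere(l==k)[:,::-1],z).astype(np.float32);print(st[k],cv2.minAreaRect(P))
w=get_image('wrist');cv2.imwrite('pics/w3.png',w[:,:,::-1])
print(readout.sense()['qpos'].round(1))
```

```text
[210 212  52  35 708] ((0.522100567817688, -0.033517707139253616), (0.12034831196069717, 0.04959850385785103), 9.362787246704102)
[ 269  270   63   41 1078] ((0.5276281833648682, -0.2594628930091858), (0.04940464720129967, 0.12045534700155258), 85.63236999511719)
[ 20.1  23.2  -4.2  61.9   0.  130.7]
```

move_arm:
  moves:
    - [-0.0535, 0.022, -0.037, 10]
    - [-0.107, 0.044, -0.037, 20]
    - [-0.16, 0.066, -0.037, 30]
    - [-0.214, 0.088, -0.037, 40]
    - [-0.267, 0.11, -0.037, 50]

```text
clock: 9.4
eef_pos: [0.523, -0.0352, 0.3603]
tcp_rot: [[0.945, 0.326, 0.0], [0.326, -0.945, 0.0], [0.0, -0.0, -1.0]]
wrist_force: [1.2, 0.2, -0.5]
finger_gap: 0.0855
gripper_force: 0.0
```

move_arm:
  moves:
    - [0, 0, 0, 10]
    - [0, 0, 0, 10]
    - [0, 0, 0, 10]

```text
clock: 9.78
eef_pos: [0.5232, -0.0329, 0.3604]
tcp_rot: [[0.986, 0.165, -0.0], [0.165, -0.986, 0.0], [-0.0, -0.0, -1.0]]
wrist_force: [-1.0, 0.2, -0.0]
finger_gap: 0.0852
gripper_force: 0.0
```

```bash
cat > seg.py <<'E'
from h import *
def rect(m,im,near,z):
    hsv=cv2.cvtColor(im,cv2.COLOR_RGB2HSV)
    mk=((hsv[:,:,1]<60)&(hsv[:,:,2]>110)).astype(np.uint8)
    n,l,st,_=cv2.connectedComponentsWithStats(mk)
    u,v=proj(m,[[*near,z]])[0].astype(int);b=l[max(v-6,0):v+7,max(u-6,0):u+7].ravel();b=b[b>0]
    if not len(b): return (u,v)
    k=np.bincount(b).argmax()
    (c,(a,b),t)=cv2.minAreaRect(ray(m,np.argwhere(l==k)[:,::-1],z).astype(np.float32))
    if b>a:t-=90;a,b=b,a
    return st[k].tolist(),np.round(c,4),round(a,4),round(b,4),round(t,2)
E
python3 - <<'E'
from seg import *
s=readout.sense();m=camera_model('wrist');w=get_image('wrist');R=s['tcp_rot']
print(s['clock'],s['eef_pos'],np.degrees(np.arctan2(R[1,0],R[0,0])),s['qpos'].round(1))
print(rect(m,w,(.5221,-.0335),.014));print(rect(m,w,(.5276,-.2595),.028))
m=camera_model('side');a=get_image('side')
print(rect(m,a,(.5221,-.0335),.014));print(rect(m,a,(.5276,-.2595),.028))
w0=cv2.imread('pics/w3.png')[:,:,::-1]
cv2.imwrite('pics/mos.png',np.hstack([cv2.resize(w0,(400,300)),cv2.resize(w,(400,300))])[:,:,::-1])
E
```

```text
9.775 [ 0.52317606 -0.03285709  0.36040631] 9.518377627626867 [-10.5  16.7  -9.   64.3   0.  159.9]
([231, 120, 46, 101, 3801], array([ 0.521 , -0.0301]), 0.1188, 0.05, 9.11)
([404, 148, 91, 105, 4310], array([ 0.5271, -0.2511]), 0.1202, 0.0617, -5.07)
([226, 212, 36, 28, 473], array([ 0.5386, -0.0309]), 0.0868, 0.0498, 9.16)
([269, 270, 63, 41, 1081], array([ 0.5275, -0.2597]), 0.1205, 0.0495, -4.82)
```

View pics/mos.png

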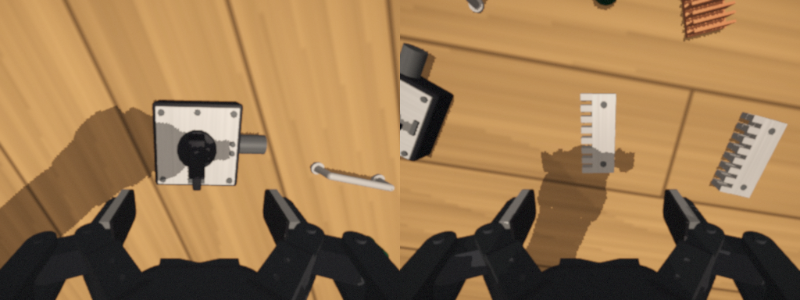

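Left: the handle nose covers the bar mark, so it is off. Right: the loose segment is at (600,133) and the pile at (747,155), teeth on the same side in both. Now I'll descend on the loose segment.

move_arm:
  moves:
    - [-0.0015, -0.001, 0.05, 0]
    - [-0.0015, -0.001, 0.1, 0]
    - [-0.0015, -0.001, 0.14, 0]
    - [-0.0015, -0.001, 0.165, 0]
    - [-0.0015, -0.001, 0.18, 0]

```text
clock: 10.5
eef_pos: [0.5211, -0.0318, 0.1793]
tcp_rot: [[0.986, 0.164, -0.002], [0.164, -0.986, 0.0], [-0.002, -0.001, -1.0]]
wrist_force: [-0.4, -0.1, -0.2]
finger_gap: 0.0853
gripper_force: 0.0
```

move_arm:
  moves:
    - [0, 0, 0.003, 0]
    - [0, 0, 0.006, 0]
    - [0, 0, 0.006, 0]
  fingers: 0.06

```text
clock: 10.88
eef_pos: [0.5222, -0.0327, 0.1755]
tcp_rot: [[0.987, 0.162, 0.002], [0.162, -0.987, -0.0], [0.002, 0.0, -1.0]]
wrist_force: [-0.8, -0.0, -0.4]
finger_gap: 0.0596
gripper_force: 0.0
```

Run:
```python
from seg import *
s=readout.sense();print(s['clock'],s['eef_pos'],s['finger_gap'],s['wrist_force'],env.tips_ahead)
```

```text
10.875 [ 0.52215792 -0.0326914   0.17547958] 0.05961139155119637 [-0.77203143 -0.03125584 -0.42625591] 0.1734
```

move_arm:
  moves:
    - [0, 0, 0.003, 0]
    - [0, 0, 0.003, 0]
    - [0, 0, 0.003, 0]

```text
clock: 11.25
eef_pos: [0.5216, -0.0327, 0.1718]
tcp_rot: [[0.987, 0.162, 0.0], [0.162, -0.987, 0.0], [0.0, -0.0, -1.0]]
wrist_force: [-0.2, 0.5, 0.2]
finger_gap: 0.0603
gripper_force: 0.0
```

move_arm:
  moves:
    - [0, 0, 0, 0]
    - [0, 0, 0, 0]
    - [0, 0, 0, 0]
    - [0, 0, 0, 0]
  fingers: 0.04
  force: 60

```text
clock: 11.75
eef_pos: [0.5218, -0.0326, 0.1722]
tcp_rot: [[0.987, 0.162, 0.001], [0.162, -0.987, 0.0], [0.001, -0.0, -1.0]]
wrist_force: [-1.6, 1.2, 5.4]
finger_gap: 0.0482
gripper_force: 62.9
```

move_arm:
  moves:
    - [0, 0, -0.02, 0]
    - [0, 0, -0.06, 0]
    - [0, 0, -0.09, 0]
    - [0, 0, -0.09, 0]

```text
clock: 12.25
eef_pos: [0.5227, -0.0329, 0.2634]
tcp_rot: [[0.987, 0.162, 0.004], [0.162, -0.987, -0.001], [0.004, 0.001, -1.0]]
wrist_force: [0.5, -0.6, -4.0]
finger_gap: 0.0481
gripper_force: 63.2
```

Run:
```python
from seg import *
s=readout.sense();R=s['tcp_rot'];print(s['clock'],s['eef_pos'],s['finger_gap'],s['gripper_force'],s['wrist_force'],np.degrees(np.arctan2(R[1,0],R[0,0])))
m=camera_model('side');a=get_image('side');cv2.imwrite('pics/side3.png',a[:,:,::-1])
print(rect(m,a,(.5276,-.2595),.028))
m=camera_model('scene');a=get_image('scene');print(rect(m,a,(.5276,-.2595),.028))
```

```text
12.25 [ 0.52272485 -0.03286916  0.26337548] 0.04811848857608931 63.16026270389557 [ 0.48361806 -0.6085846  -4.02859649] 9.32692713997693
([269, 270, 63, 41, 1081], array([ 0.5276, -0.2595]), 0.1205, 0.0494, -4.37)
([184, 147, 38, 23, 424], array([ 0.5423, -0.2407]), 0.1272, 0.0706, -6.55)
```

move_arm:
  moves:
    - [-0.008, 0.056, 0, 4]
    - [-0.016, 0.112, 0, 8]
    - [-0.024, 0.168, 0, 12]
    - [-0.032, 0.2245, 0, 13.9]
    - [-0.032, 0.2245, 0.02, 13.9]

```text
clock: 12.98
eef_pos: [0.5267, -0.2639, 0.2407]
tcp_rot: [[0.996, -0.086, 0.002], [-0.086, -0.996, -0.003], [0.002, 0.002, -1.0]]
wrist_force: [-0.3, 0.3, -2.3]
finger_gap: 0.048
gripper_force: 63.4
```

move_arm:
  moves:
    - [0, 0, 0.015, 0]
    - [0, 0, 0.015, 0]
    - [0, 0, 0.015, 0]

```text
clock: 13.35
eef_pos: [0.5264, -0.2585, 0.2264]
tcp_rot: [[0.997, -0.078, -0.001], [-0.078, -0.997, 0.001], [-0.001, -0.001, -1.0]]
wrist_force: [0.2, -0.0, -2.9]
finger_gap: 0.0483
gripper_force: 63.3
```

Run:
```python
from seg import *
s=readout.sense();R=s['tcp_rot'];print(s['clock'],s['eef_pos'],s['finger_gap'],s['wrist_force'],np.degrees(np.arctan2(R[1,0],R[0,0])))
ms,a=camera_model('side'),get_image('side')
mc,b=camera_model('scene'),get_image('scene')
mw,w=camera_model('wrist'),get_image('wrist')
import pickle;pickle.dump((s,ms,a,mc,b,mw,w),open('hov.pkl','wb'))
o=lambda c,z,m:proj(m,[[*c,z]])[0].astype(int)
u,v=o((.5276,-.2595),.05,ms);A=cv2.resize(a[v-50:v+50,u-66:u+67],(532,400),interpolation=cv2.INTER_CUBIC)
u,v=o((.5276,-.2595),.05,mc);B=cv2.resize(b[v-33:v+33,u-44:u+44],(266,200),interpolation=cv2.INTER_CUBIC)
C=cv2.resize(w,(266,200));cv2.imwrite('pics/hov.png',np.hstack([A,np.vstack([B,C])])[:,:,::-1])
print(o((.5276,-.2595),.05,ms),o((.5276,-.2595),.05,mc))
```

```text
13.35 [ 0.52638709 -0.25846979  0.22640818] 0.048286897778474155 [ 0.2430823  -0.00881551 -2.87032821] -4.499883292724046
[301 282] [202 146]
```

View pics/hov.png

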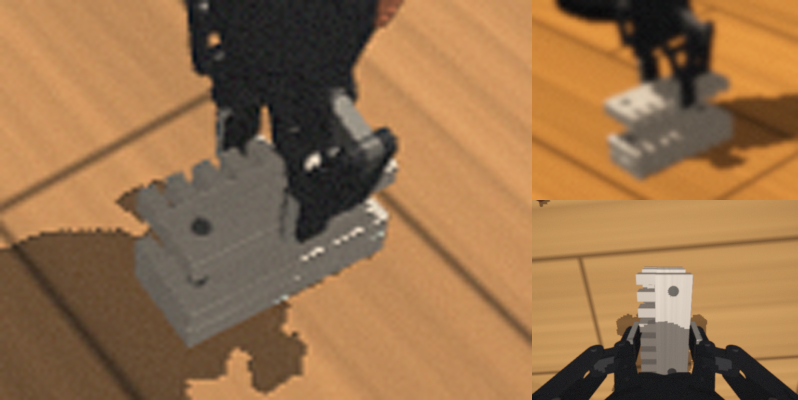

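Side crop: the segment is held level above the pile, teeth on the same side, with its hole at crop (201,226). I'll compare hole positions in the side camera, held against pile.

Run:
```python
from seg import *
import pickle
s,ms,a,mc,b,mw,w=pickle.load(open('hov.pkl','rb'))
def hole(im,px,r=4):
    u,v=np.round(px).astype(int);g=cv2.cvtColor(im,cv2.COLOR_RGB2GRAY).astype(float)[v-r:v+r+1,u-r:u+r+1]
    bg=np.median(g);W=np.clip(bg-12-g,0,None);yy,xx=np.mgrid[-r:r+1,-r:r+1]
    return np.array([u+(W*xx).sum()/W.sum(),v+(W*yy).sum()/W.sum()])
s0=cv2.imread('pics/side0.png')[:,:,::-1].copy()
c=lambda x,y:(130+x/3,120+y/2.8)
hl=[ray(ms,hole(s0,c(*p)),.014)[0] for p in((282,335),(369,282))]
hm=[ray(ms,hole(s0,c(*p)),.028)[0] for p in((463,507),(574,456))]
for h in(hl,hm): print(h,'mid',(h[0]+h[1])/2,'len',np.linalg.norm(h[1]-h[0]),np.degrees(np.arctan2(*(h[1]-h[0])[::-1])))
p=hole(a,(301-66+201/4,282-50+226/4));hh=ray(ms,p,s['eef_pos'][2]-.1722+.014)[0]
yaw=np.radians(-4.5);ux=np.array([np.cos(yaw),np.sin(yaw)])
print('held hole',p,hh,'tcp',s['eef_pos'][:2]);print('held centre',hh+ux*.046)
d=hm[0]-hh;print('need world',d,'tool',d@s['tcp_rot'][:2,:2])
```

```text
[array([ 0.4787007, -0.0476654]), array([ 0.56938602, -0.03353556])] mid [ 0.52404336 -0.04060048] len 0.09177951701700728 8.856148871762356
[array([ 0.48310661, -0.26281209]), array([ 0.57231588, -0.2702521 ])] mid [ 0.52771125 -0.26653209] len 0.08951898175632228 -4.767409768275971
held hole [284.776 288.24 ] [ 0.48202961 -0.26328132] tcp [ 0.52638709 -0.25846979]
held centre [ 0.52788781 -0.26689044]
need world [0.001077   0.00046924] tool [ 0.00103686 -0.00055229]
```

Within 1 mm already. I'll lower it with a 0.7 mm shift.

move_arm:
  moves:
    - [0.0007, -0.0005, 0.01, 0]
    - [0.0007, -0.0005, 0.018, 0]
    - [0.0007, -0.0005, 0.022, 0]
    - [0.0007, -0.0005, 0.025, 0]
    - [0.0007, -0.0005, 0.025, 0]

```text
clock: 14.12
eef_pos: [0.527, -0.2589, 0.2014]
tcp_rot: [[0.997, -0.08, -0.0], [-0.08, -0.997, 0.0], [-0.0, -0.0, -1.0]]
wrist_force: [-0.3, -1.6, -2.0]
finger_gap: 0.0482
gripper_force: 63.4
```

move_arm:
  moves:
    - [0, 0, 0.001, 0]
    - [0, 0, 0.001, 0]

```text
clock: 14.38
eef_pos: [0.5272, -0.259, 0.2008]
tcp_rot: [[0.997, -0.08, 0.0], [-0.08, -0.997, -0.0], [0.0, 0.0, -1.0]]
wrist_force: [0.2, -0.4, -2.8]
finger_gap: 0.0484
gripper_force: 63.4
```

move_arm:
  moves:
    - [0, 0, 0.001, 0]
    - [0, 0, 0.001, 0]
    - [0, 0, 0.001, 0]

```text
clock: 14.75
eef_pos: [0.5273, -0.259, 0.2003]
tcp_rot: [[0.997, -0.08, 0.001], [-0.08, -0.997, -0.0], [0.001, 0.0, -1.0]]
wrist_force: [-1.8, 0.1, 3.7]
finger_gap: 0.0483
gripper_force: 64.0
```

Run:
```python
from seg import *
s=readout.sense();print(s['eef_pos'],s['wrist_force'])
ms=camera_model('side');a=get_image('side');cv2.imwrite('pics/pl.png',a[:,:,::-1])
u,v=np.round(proj(ms,[[.4831,-.2628,.042]])[0]).astype(int);r=5
g=cv2.cvtColor(a,cv2.COLOR_RGB2GRAY).astype(float)[v-r:v+r+1,u-r:u+r+1]
W=np.clip(np.median(g)-12-g,0,None);yy,xx=np.mgrid[-r:r+1,-r:r+1]
print(ray(ms,(u+(W*xx).sum()/W.sum(),v+(W*yy).sum()/W.sum()),.042));print(W.astype(int))
```

```text
[ 0.52728975 -0.2589938   0.20025739] [-1.81476488  0.13656498  3.69753731]
[[ 0.4833768  -0.26333318]]
[[11  0  0  0  0  0  0  0  0  0  0]
 [ 0  0  0  0  0  0  0  0  0  0  0]
 [ 0  0  0  0  0  0  0  0  0  0  0]
 [ 0  0  0  0  0  0  0  0  0  0  0]
 [ 0  0  0  0 23 44 39 21  0  0  0]
 [ 0  0  0  0 46 46 41 46 17  0  0]
 [ 0  0  0  0 41 46 39 35 16  0  0]
 [ 0  0  0  0 19 39 43 27  4  0  0]
 [ 0  0  0  0  0  0 10  0  0  0  0]
 [ 0  0  0  0  0  0  0  0  0  0  0]
 [ 0  0  0  0  0  0  0  0  0  0  0]]
```

Seated, with the hole within 0.6 mm of the pile's. I'll release and retreat upward.

move_arm:
  moves:
    - [0, 0, 0, 0]
    - [0, 0, 0, 0]
    - [0, 0, 0, 0]
    - [0, 0, 0, 0]
  fingers: 0.075

```text
clock: 15.3
eef_pos: [0.5272, -0.2589, 0.1996]
tcp_rot: [[0.997, -0.08, 0.0], [-0.08, -0.997, 0.0], [0.0, -0.0, -1.0]]
wrist_force: [0.9, -0.0, 0.3]
finger_gap: 0.0751
gripper_force: 0.0
```

move_arm:
  moves:
    - [0, 0, -0.03, 0]
    - [0, 0, -0.08, 0]
    - [-0.03, 0, -0.14, 0]
    - [-0.07, 0, -0.17, 0]
    - [-0.07, 0, -0.17, 0]

```text
clock: 15.92
eef_pos: [0.4564, -0.2536, 0.3731]
tcp_rot: [[0.997, -0.081, 0.004], [-0.081, -0.997, -0.003], [0.004, 0.003, -1.0]]
wrist_force: [1.2, -0.4, -0.1]
finger_gap: 0.0753
gripper_force: 0.0
```

Run:
```python
from seg import *
s=readout.sense();print(s['clock'],s['eef_pos'],s['wrist_force'])
ms,a=camera_model('side'),get_image('side');print(rect(ms,a,(.5276,-.2595),.042))
w=get_image('wrist');u,v=proj(ms,[[.5276,-.2595,.03]])[0].astype(int)
A=cv2.resize(a[v-50:v+50,u-66:u+67],(400,300),interpolation=cv2.INTER_CUBIC)
B=cv2.resize(a[110:230,120:280],(400,300),interpolation=cv2.INTER_CUBIC)
cv2.imwrite('pics/fin.png',np.vstack([np.hstack([A,B]),np.hstack([cv2.resize(w,(400,300)),cv2.resize(get_image('scene'),(400,300))])])[:,:,::-1])
```

```text
15.925 [ 0.45636272 -0.25360323  0.37311288] [ 1.24896902 -0.43465342 -0.11301405]
([270, 266, 63, 46, 1133], array([ 0.5257, -0.2636]), 0.1242, 0.0578, -3.44)
```

View pics/fin.png

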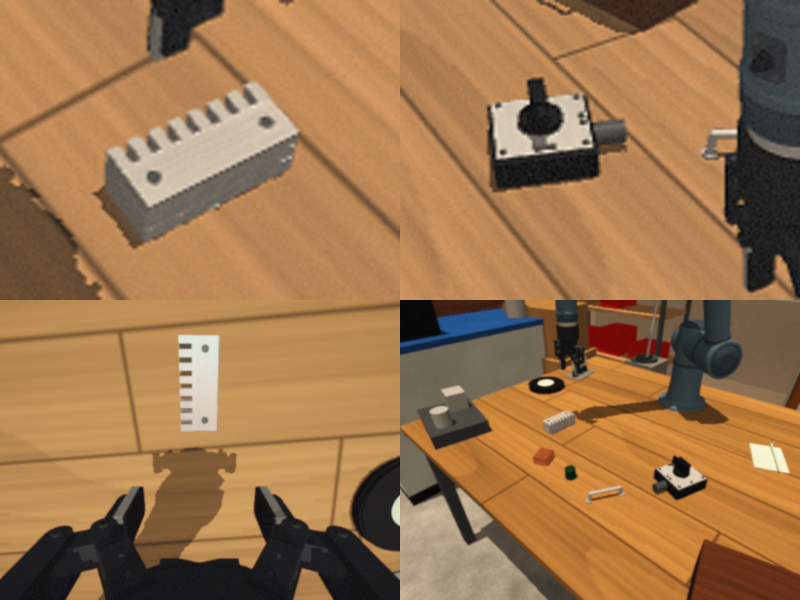

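Run:
```python
from seg import *
ms=camera_model('side');now=get_image('side')
c=np.array([.5143,.2552]);d=np.array([np.cos(np.radians(68.1)),np.sin(np.radians(68.1))])
for n,i in(('start',cv2.imread('pics/side0.png')),('off',cv2.imread('pics/side2.png')),('now',now)):
    g=cv2.cvtColor(np.ascontiguousarray(i),cv2.COLOR_BGR2GRAY)
    print(n,[ [int(g[int(round(v)),int(round(u))]) for u,v in proj(ms,[[*(c+k*d),z] for z in(.06,.07,.08)])] for k in(.036,.03,-.03,-.036)])
```

```text
start [[25, 34, 129], [33, 34, 30], [19, 22, 26], [8, 15, 23]]
off [[25, 26, 133], [13, 32, 90], [28, 28, 42], [26, 23, 33]]
now [[34, 35, 123], [37, 37, 86], [28, 39, 35], [25, 16, 36]]
```

```bash
python3 -c "
from workcell import env
print(env.close_job())"
```

```text
the job is handed in; nothing more can be done
None
```

I turned the isolator to bleed, left it hands off for over half a second, then turned it to off. The loose segment now sits on the pile of two, teeth on the same side and about 0.6 mm off by the side camera, and I handed the job in at about 16 s with nothing touched; it returned no verdict.

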